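# Load a slide rack past a sprung stop gate

## Robot

A 6-joint arm with a two-finger parallel gripper is mounted at the origin on a cart in front of the work surface, level with it; the furniture and walls round the work are solid. World frame = base frame: x ahead of the robot, y to its left, z up, the work surface at z = 0. Lengths are in mm, angles in degrees, forces in N, time in s.
With the tool pointing down it reaches from about 300 to 850 mm from the base axis. Payload 4.2 kg.
Tool frame: the origin (TCP) lies midway between the tips of the shut fingers; the grasp point (between the pads) lies 19 mm behind it (env.hold_point_z is the z of the grasp point in the tool frame, in mm); z points along the fingers, y is the direction in which the jaws open and shut (so a half turn about z gives the same grasp; the last joint's range is limited). The gripper opens to 91 mm and grips with 3 to 60 N. Pads are 32 mm wide; open, the fingers measure 118 mm over their backs; the gripper's body (76 mm by 178 mm) begins 60 mm behind the grasp point.
Start: joints at [-75, 18.312, 89.639, -0, 72.044, -1.146], TCP at [159.902, -552.336, 213.976] pointing down, gripper open.
Joint ranges: [-177.97, 177.97], [-48.28, 115.42], [12.27, 149.76], [-77.06, 257.06], [2.81, 150.46], [-146.56, 146.56]. Speed limits (degrees/s): [147.25, 147.25, 180, 180, 180, 180].

## Interface

Orientations are given as [roll, pitch, yaw] about the fixed x, y, z axes, in that order (R = Rz(yaw) Ry(pitch) Rx(roll)).
In Python, from workcell import env, grab_frame, camera_params, spotter gives the robot as it stands. The module is installed in compiled form; this text tells all that it offers.
- The arm moves only by the shell command python3 -m jog 'ROWS' [FORCE]. ROWS is text: rows parted by semicolons, each of 7 numbers parted by spaces: the turn, a rotation vector about the world's x, y, z in units of 5 degrees (1.0 is 5 degrees), then the shift along the world's x, y, z in units of 25 mm (1.0 is 25 mm), then the opening, from 0 (shut) to 1 (fully open). A call has 1 to 5 rows; each row is the pose to reach, as a shift and turn from the pose commanded when the call began; what a row does not reach only later rows make up. A row lasts 1/8 s, in which the tool goes at most 62.5 mm and 10.7 degrees, less where a joint would pass 70% of its speed; a pose out of reach is approached as far as the arm can. A call with a gripper value outside its range is refused whole. The fingers move at their own pace and stop on an object; FORCE is the grip in N (left out, the last holds). Time passes only in rows, so rows that repeat a pose let the fingers close. It gives the time, the measured TCP pose, the force and the opening at its end, in the units of the state.
- env.state(): the state, without advancing time (a new reading comes with each control period).
- grab_frame(name): name is "scene" or "top"; returns the picture (480x640x3 uint8, red, green, blue); there is no depth.
- camera_params(name): a dict with "K" (3x3 intrinsics, pixels), "rvec" (rotation vector, rad) and "tvec" (3), from world to camera coordinates, as OpenCV has them. Camera axes: x right, y down, z forward; pixel columns grow to the right and rows downward; lengths in mm; the calibration is good to about 2 mm. A picture is of the moment at which its call begins. camera_params takes no time and is no camera call.
- env.job_done(): hands the job in, once; it reports no verdict.
Trained networks look in the newest picture that a camera, given by its name, has taken for a name from the list of things; names that differ only in an ending like _2 or _b are one class to them, and where a whole thing is asked for, a point or a joint stands for the part that bears it (a point fixed in the world has none). Each returns a list of dicts, best first, with "conf" (0 to 1); they miss things now and then, are a little off and sometimes report something else, mostly with a low value. They report only what shows in the picture. A call takes as long as a camera call.
- spotter.look_for(query, camera): "box" ([left, top, width, height] in pixels, round what is visible of it).
- spotter.trace(query, camera): "region" (480x640 bool, what is visible of it) and "box" ([left, top, width, height] in pixels, round what is visible of it).
The state is a dict: "time_s": time; "qpos": joint angles; "qvel": joint speeds; "effort": joint torques, N m; "ee_pos": TCP position; "ee_rot": TCP orientation; "force": force on the tool from outside, world axes, zero at the start; "torque": the same for the moment, N m; "gripper_width": finger opening in mm.
Only numpy, scipy, OpenCV 4.12 (cv2) and the standard library are available. Lean on these libraries where they do the work, as an engineer would, in place of code of your own. Each camera call takes 0.05 s, during which the arm holds its last target. There are 200 camera calls.

## Task

Load the rack of glass slides into the slide reader without grasping or lifting it. With one fingertip press the hinged treadle plate beside the lane down flush, so that the stop gate sinks into the lane floor, and keep it down while your other fingertip pushes the rack by its tall rear plate along the lane, right over the sunken gate and fully home against the end stop under the clear hood; the rack must never bear on the gate. Then come away so that the treadle springs up and the gate stands closed behind the rack; leave everything else where it is.

Things in the scene. Friction and masses are not known exactly. Their poses are not given: they have to be found in the camera images.
- reader: Fixed low white slide reader, 445 mm long. Origin on the bench under the lane's centre line, in the gate's plane; x along the lane in the loading direction (away from the robot), y left, z up. 'Reader' numbers: mm in this frame. Lane: open channel from x -195 to 122, y -46 to 46, floor z 42, guide tops z 60. Right of it a ledge, y -95 to -46, top z 60; left, past a 6 mm guide, the treadle.
- stop (a point): End stop of the lane: point on its face at floor level, lane centre (reader x 122, y 0, z 42). Rack home: its front face on this stop, its origin at reader x 77, its rear face at x 32. A clear hood covers the lane from x 80 on (underside z 88, top z 94, y -62 to 62); a reading head 165 high stands from x 160 to 250.
- treadle (a joint): Treadle left of the lane: aluminium plate hinged on its left edge (line along reader x at y 121, z 57). 0 = up, free right edge about 22 mm raised; 0.35 rad = flush, top level at z 60 on a firm stop. Flush it covers x -187 to 39, y 53 to 118: a finger can slide along it. A spring lifts it; flush takes 4 to 5 N at the ribs. It carries the gate, which is below the lane floor from 0.28 rad on.
- treadle_pad (a point): Point on top of the treadle plate among the four thin rubber ribs along its free edge, halfway along the plate: reader x -74, y 66, z 60 when flush; about y 70, z 79 when up. Moves with the plate.
- gate: Treadle plate with the stop gate, one swinging part; origin on the hinge line at reader x 0, x along the lane. The gate is its steel blade, 6 mm thick, across the lane at x 0. Treadle up: it stands 21 mm (left) to 39 mm (right) above the lane floor and blocks the rack. Treadle flush: 6 mm or more under the floor. Pushing it along the lane does not open it.
- slide_rack: Loose grey rack with nine upright glass slides, 90 mm long along its x (the lane direction), 86 wide, about 0.22 kg; origin at the centre of its underside. Rear plate (outer face at its x -45) full width, 42 tall: reaches up to z 84 in the lane. Front plate (x +45) 30 tall. It starts in the near part of the lane, about 3 mm clear of each guide, its front 10 to 50 mm short of the gate.
- forceps: Steel forceps, 126 mm long, 10 mm high, lying loose along the ledge right of the lane. Leave them.
- slide_box: Closed box, 95 x 100 x 36 mm, in front of the water bath. Leave it.
- specimen_cup: Specimen cup with a screw lid, 62 mm wide, 68 mm tall, in front of the water bath. Leave it.
- beaker: Small empty beaker, 48 mm wide, 58 mm tall, in front of the water bath. Leave it.
- water_bath: Fixed white water bath left of the reader, 355 x 331 mm, 226 mm tall; origin at about the centre of its underside. Only an obstacle: pass over it with the fingertips above 0.26 m, or round it.

How it is judged:
By the outcome, as a careful person would: the job done as asked, in the order asked, and still so for the second after the job is handed in, with the robot touching nothing.
It also fails if it takes over 42 s, if anything falls off the work surface, if the arm or the gripper's body presses on something with over 40 N, if the wrist force passes 120 N, or if a joint passes its speed limit or range.

## Working session

There is one attempt and no reset: what is moved stays moved. The work goes in short steps, Python scripts to look and compute and a shell command to move; the robot and the scene stay as the last step left them, time stands still between calls to the robot, and variables do not carry over. Pictures are saved under pics/ and viewed, about 8 in all and at most 12, crops included, and the job is handed in when it is done.

```bash
mkdir -p pics; cat > h.py <<'E'
import numpy as np, cv2
from workcell import env, grab_frame, camera_params, spotter
def cam(n):
    p=camera_params(n); return np.array(p["K"],float),np.array(p["rvec"],float),np.array(p["tvec"],float).ravel()
def proj(P,n):
    K,r,t=cam(n); return cv2.projectPoints(np.atleast_2d(np.array(P,float)),r,t,K,None)[0][:,0]
def back(uv,z,n):
    K,r,t=cam(n); R=cv2.Rodrigues(r)[0]; c=-R.T@t
    d=R.T@np.linalg.inv(K)@np.array([uv[0],uv[1],1.]); return c+d*(z-c[2])/d[2]
def save(n,f):
    im=grab_frame(n); cv2.imwrite("pics/"+f,im[:,:,::-1]); return im
E
python3 - <<'E'
from h import *
print(env.state()); 
for n in("scene","top"):
    save(n,n+"0.png"); K,r,t=cam(n); R=cv2.Rodrigues(r)[0]; print(n,K.tolist(),-R.T@t, R[2])
    for q in("reader","treadle","slide_rack","gate","forceps"):
        for d in spotter.look_for(q,n)[:2]: print(q,d)
E
```

```text
{'time_s': 0.0, 'qpos': array([-7.50001569e+01,  1.83518848e+01,  8.97080364e+01, -2.15297370e-03,
        7.20417368e+01, -1.14442267e+00]), 'qvel': array([ 0.00432293, -0.08589985,  0.0976416 , -0.02754943, -0.05566847,
        0.0016846 ]), 'effort': array([ 2.57386855e-04, -4.12463844e+01, -2.31975156e+01,  7.29839760e-02,
        4.55133885e-02, -1.27080975e-04]), 'ee_pos': array([ 159.75480698, -551.83290463,  213.10677755]), 'ee_rot': array([-1.79898321e+02,  1.61190287e-05,  1.61449314e+01]), 'force': array([-0.14733264,  0.29767025, -0.47305076]), 'torque': array([-0.00419476, -0.06326274,  0.01052907]), 'gripper_width': 91.0910583039262}
scene [[437.7438117248389, 0.0, 310.2544891047584], [0.0, 437.7438117248389, 235.3063710634511], [0.0, 0.0, 1.0]] [-136.90218388  630.45687006  773.93547246] [ 0.60853906 -0.52556862 -0.5945232 ]
reader {'box': [304.5, 144.4, 132.2, 131.1], 'conf': 0.7}
treadle {'box': [323.9, 199.5, 67.7, 59.8], 'conf': 0.72}
slide_rack {'box': [359.2, 208.5, 42.5, 28.9], 'conf': 0.66}
gate {'box': [326.1, 202.4, 66.0, 58.2], 'conf': 0.83}
forceps {'box': [389.7, 206.4, 22.8, 11.0], 'conf': 0.54}
top [[556.7885894927058, 0.0, 321.497210579573], [0.0, 556.7885894927058, 240.62629644779426], [0.0, 0.0, 1.0]] [ 473.07597044   29.3875816  1224.51817035] [ 8.83400178e-02  6.83049959e-04 -9.96090144e-01]
reader {'box': [359.1, 101.7, 145.4, 233.6], 'conf': 0.64}
treadle {'box': [368.1, 210.9, 93.5, 111.4], 'conf': 0.62}
slide_rack {'box': [410.7, 245.6, 44.4, 49.8], 'conf': 0.97}
gate {'box': [365.4, 211.6, 91.4, 110.9], 'conf': 0.59}
forceps {'box': [466.6, 243.3, 13.5, 59.0], 'conf': 0.66}
```

View pics/top0.png

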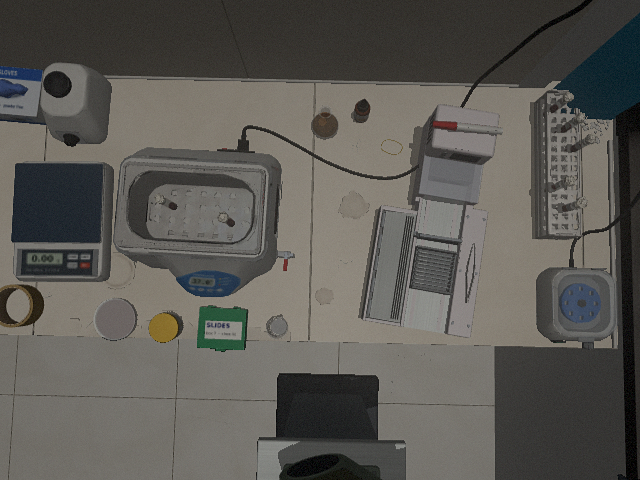

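View pics/scene0.png

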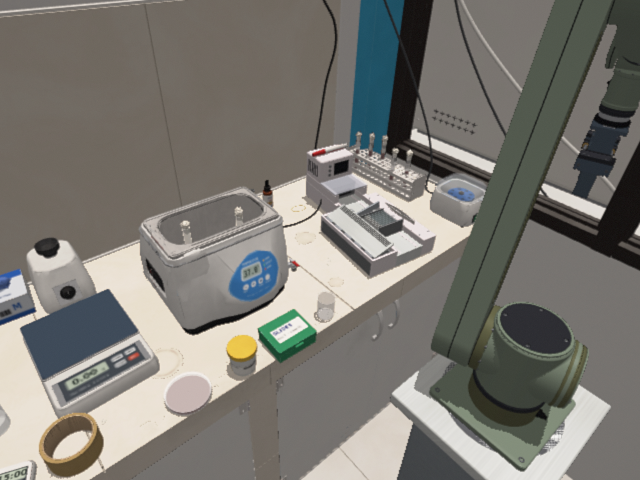

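```bash
python3 - <<'E'
import cv2
im=cv2.imread("pics/top0.png")[190:340,350:510]; cv2.imwrite("pics/c1.png",cv2.resize(im,None,fx=4,fy=4,interpolation=cv2.INTER_CUBIC))
E
```

```text
(no output)
```

View pics/c1.png

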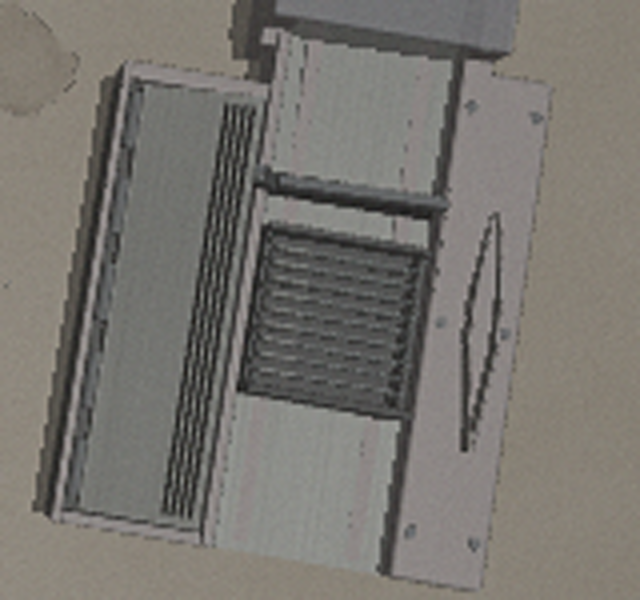

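```bash
python3 - <<'E'
from h import *
from scipy.optimize import least_squares
c=lambda u,v:np.array([350+u/4-.375,190+v/4-.375])
a=[back(c(*p),60,"top")[:2] for p in [(485,590),(388,574),(551,82),(462,60)]]
print(a)
# outer edge, inner edge yaw
for i,j in((0,2),(1,3)):
    d=a[j]-a[i]; print(np.degrees(np.arctan2(d[1],d[0])),np.hypot(*d))
d=a[1]-a[0];print(np.degrees(np.arctan2(-d[0],d[1])),np.hypot(*d))
# full fit: points with reader coords
R=np.array([[-195,-95,60],[-195,-46,60],[0,-46,81],[0,46,63],],float)
U=np.array([c(485,590),c(388,574),c(444,205),c(263,178)])
E=[(c(551,82),-95),(c(462,60),-46)]
def W(q,P):
    s,k=np.sin(q[2]),np.cos(q[2]); P=np.atleast_2d(P); return np.c_[q[0]+k*P[:,0]-s*P[:,1],q[1]+s*P[:,0]+k*P[:,1],P[:,2]]
def f(q):
    r=(proj(W(q,R),"top")-U).ravel().tolist()
    for u,y in E:
        w=back(u,60,"top"); s,k=np.sin(q[2]),np.cos(q[2]); r.append((-s*(w[0]-q[0])+k*(w[1]-q[1])-y)*.48)
    return r
s=least_squares(f,[500,-200,-.15]); q=s.x; print(q,np.degrees(q[2]),np.round(s.fun,2))
np.save("q.npy",q)
def inv(w): 
    s,k=np.sin(q[2]),np.cos(q[2]); d=w[:2]-q[:2]; return np.round([k*d[0]+s*d[1],-s*d[0]+k*d[1]],1)
for n,p,z in[("rackrearL",(238,390),84),("rackrearR",(408,417),84),("frontL",(265,224),72),("frontR",(432,248),72),("tread nearL",(50,517),60),("tread farL",(125,63),60),("rib near",(178,515),78),("rib far",(240,105),78)]:
    print(n,inv(back(c(*p),z,"top")))
print("treadpad",W(q,[-74,66,60]),"stop",W(q,[122,0,42]))
# overlay in scene
sc=cv2.imread("pics/scene0.png");
for P in [[-195,-95,60],[-195,-46,60],[0,-46,81],[0,46,63],[122,0,42],[-187,118,60],[-195,124,60]]: cv2.circle(sc,tuple(int(v) for v in proj(W(q,P),"scene")[0].round()),1,(0,0,255),-1)
cv2.imwrite("pics/s1.png",cv2.resize(sc[140:290,300:450],None,fx=4,fy=4,interpolation=cv2.INTER_CUBIC))
E
```

```text
[array([ 382.86977707, -283.17591913]), array([ 389.9527061 , -232.99127518]), array([ 648.75504483, -318.42619399]), array([ 659.43171393, -271.46568189])]
-7.552062174578301 268.21177731337474
-8.125394425015458 272.21171105033386
-8.033514597518447 50.682012308655985
[ 5.88074448e+02 -2.13512361e+02 -1.33066401e-01] -7.624143183089655 [-0.66  0.32  0.12  0.62  1.16 -0.75  0.76  0.   -0.45 -0.95]
rackrearL [-112.5   48.2]
rackrearR [-112.7  -39.4]
frontL [-25.   44.6]
frontR [-23.9 -42.8]
tread nearL [-191.9  131.6]
tread farL [ 49.3 127.7]
rib near [-180.1   68.6]
rib far [33.7 67. ]
treadpad [[ 523.48511577 -138.2779397    60.        ]] stop [[ 708.99593372 -229.69859615   42.        ]]
```

View pics/s1.png

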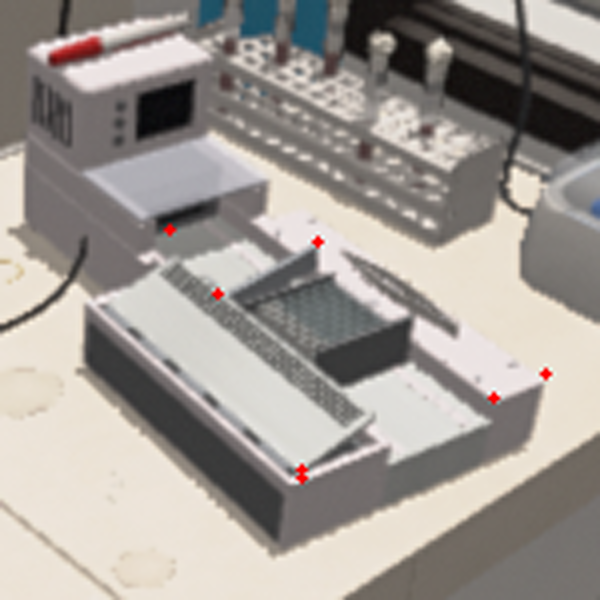

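```bash
cat >> h.py <<'E'
def W(q,P):
    s,k=np.sin(q[2]),np.cos(q[2]); P=np.atleast_2d(np.array(P,float)); return np.c_[q[0]+k*P[:,0]-s*P[:,1],q[1]+s*P[:,0]+k*P[:,1],P[:,2]]
def inv(q,w):
    s,k=np.sin(q[2]),np.cos(q[2]); d=w[:2]-q[:2]; return np.round([k*d[0]+s*d[1],-s*d[0]+k*d[1]],1)
E
python3 - <<'E'
from h import *
from scipy.optimize import least_squares
c=lambda u,v:np.array([350+u/4-.375,190+v/4-.375])
P=np.array([[-195,-95,60],[-195,-46,60],[0,-46,81],[0,46,63],],float)
U=np.array([c(485,590),c(388,574),c(444,205),c(263,178)])
def f(p):
    q=p[:3]; r=(proj(W(q,P),"top")-U).ravel().tolist()
    y=lambda u,z:inv2(q,back(u,z,"top"))
    for a,z,v in[(c(551,82),60,-95),(c(462,60),60,-46),(c(50,517),60,p[3]),(c(125,63),60,p[3]),(c(178,515),79,p[4]),(c(240,105),79,p[4]),(c(238,390),84,43),(c(408,417),84,-43),(c(265,224),72,43),(c(432,248),72,-43)]: r.append((y(a,z)-v)*.45)
    return r
def inv2(q,w): return -np.sin(q[2])*(w[0]-q[0])+np.cos(q[2])*(w[1]-q[1])
s=least_squares(f,[588,-213,-.133,127,68]); q=s.x[:3]; np.save("q.npy",q)
print(s.x,np.degrees(q[2]),np.round(s.fun,2))
print([inv(q,back(c(*p),z,"top")) for p,z in (((238,390),84),((408,417),84),((265,224),72),((432,248),72))])
for x in(-142,16): print(W(q,[x,33,60]))
t=W(q,[-142,33,60])[0]; e=env.state(); print((t-e["ee_pos"])/25,(np.degrees(q[2])-e["ee_rot"][2])/5)
E
```

```text
[ 5.88376750e+02 -2.12870782e+02 -1.39728769e-01  1.28449325e+02
  6.67620084e+01] -8.005868736842352 [-1.64  0.37 -0.84  0.51  0.83 -0.76  0.48 -0.29 -0.5  -0.96  0.52 -0.52
  0.04 -0.04  1.7   0.98  0.33 -0.28]
[array([-113.1,   46.8]), array([-112.7,  -40.8]), array([-25.5,  43.7]), array([-23.9, -43.6])]
[[ 452.35676834 -160.41542241   60.        ]]
[[ 608.81687004 -182.4207985    60.        ]]
[11.69775527 15.67687643 -6.15934363] -4.830140592562014
```

```bash
python3 -m jog '0 0 -1 1.2 1.6 0 0.6;0 0 -2 2.6 3.5 0 0.6;0 0 -3 4 5.4 0 0.6;0 0 -4 5.4 7.2 0 0.6;0 0 -4.83 6 8 0 0.6' && python3 -m jog '0 0 0 1.2 1.6 0 0.6;0 0 0 2.6 3.5 0 0.6;0 0 0 4 5.4 0 0.6;0 0 0 5.4 7.2 0 0.6;0 0 0 5.7 7.68 0 0.6' && python3 -m jog '0 0 0 0 0 -1.5 0.6;0 0 0 0 0 -3 0.6;0 0 0 0 0 -4 0.6;0 0 0 0 0 -4.4 0.6;0 0 0 0 0 -4.4 0.6'
python3 - <<'E'
from h import *
q=np.load("q.npy"); s=env.state(); print(s["ee_pos"],s["ee_rot"],inv(q,s["ee_pos"]),s["gripper_width"],s["force"])
im=save("top","t2.png"); im2=save("scene","s2.png")
a=cv2.resize(im[190:340,350:510],None,fx=2.5,fy=2.5,interpolation=2); b=cv2.resize(im2[150:300,290:450],None,fx=2.5,fy=2.5,interpolation=2)
cv2.imwrite("pics/c2.png",np.hstack([a,b])[:,:,::-1])
E
```

```text
time_s: 1.23
ee_pos: [311.1, -350.1, 214.3]
ee_rot: [-180.0, -0.0, -8.0]
force: [0.6, -0.8, -0.1]
gripper_width: 54.8
time_s: 1.85
ee_pos: [453.9, -158.1, 214.0]
ee_rot: [-180.0, -0.0, -7.8]
force: [0.3, 0.5, -0.2]
gripper_width: 54.7
time_s: 2.48
ee_pos: [452.1, -160.8, 103.9]
ee_rot: [180.0, 0.0, -8.0]
force: [0.0, 0.3, 0.1]
gripper_width: 54.6
[ 452.14468776 -160.79846479  103.93744231] [ 1.79991697e+02  3.58965386e-02 -8.04178693e+00] [-142.2   32.6] 54.58923878667301 [0.04802501 0.30636896 0.13306409]
```

View pics/c2.png

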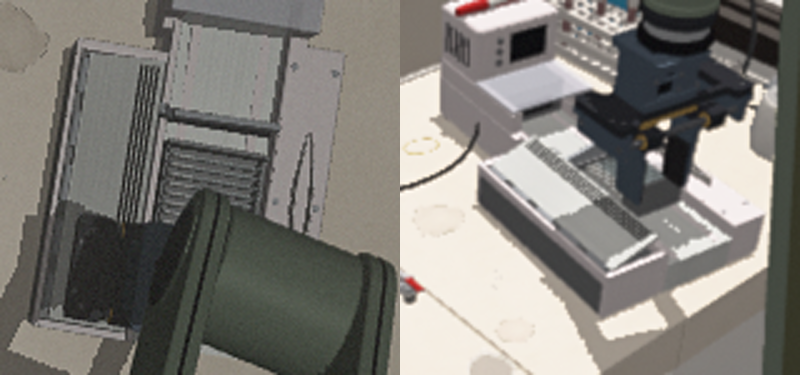

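```bash
python3 -m jog '0 0 0 0 0 -0.4 0.6;0 0 0 0 0 -0.8 0.6;0 0 0 0 0 -1.0 0.6;0 0 0 0 0 -1.2 0.6;0 0 0 0 0 -1.2 0.6' ; python3 -m jog '0 0 0 0 0 -0.15 0.6;0 0 0 0 0 -0.3 0.6;0 0 0 0 0 -0.4 0.6;0 0 0 0 0 -0.48 0.6;0 0 0 0 0 -0.48 0.6'
python3 - <<'E'
from h import *
q=np.load("q.npy"); s=env.state(); print(s["ee_pos"],inv(q,s["ee_pos"]),s["force"],s["torque"])
im=save("top","t3.png"); im2=save("scene","s3.png")
a=cv2.resize(im[190:340,350:510],None,fx=2.5,fy=2.5,interpolation=2); b=cv2.resize(im2[170:260,320:416],None,fx=4.1667,fy=4.1667,interpolation=2)
cv2.imwrite("pics/c3.png",np.hstack([a,b])[:,:,::-1])
E
```

```text
time_s: 3.2
ee_pos: [452.5, -160.5, 73.9]
ee_rot: [180.0, -0.0, -8.0]
force: [-0.5, 0.3, 3.1]
gripper_width: 55.1
time_s: 3.82
ee_pos: [452.8, -160.7, 62.0]
ee_rot: [180.0, -0.0, -8.0]
force: [0.0, -3.5, 4.6]
gripper_width: 54.3
[ 452.75045536 -160.70902394   62.04671866] [-141.6   32.8] [ 0.04960825 -3.48280614  4.56332122] [-0.60752582  0.0566381   0.01597911]
```

View pics/c3.png

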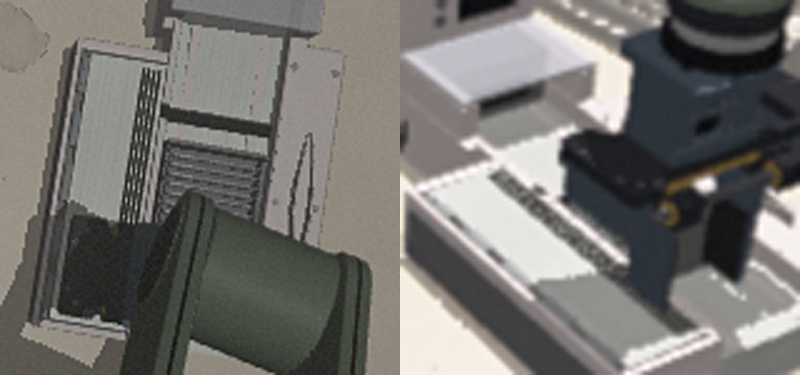

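```bash
python3 -m jog '0 0 0 0 0 -0.06 0.6;0 0 0 0 0 -0.12 0.6;0 0 0 0 0 -0.12 0.6'
```

```text
time_s: 4.3
ee_pos: [452.8, -160.6, 59.9]
ee_rot: [180.0, -0.1, -8.0]
force: [-1.8, -3.8, 9.8]
gripper_width: 55.0
```

```bash
python3 -m jog '0 0 0 0.2 -0.028 0 0.6;0 0 0 0.4 -0.056 0 0.6;0 0 0 0.59 -0.083 0 0.6;0 0 0 0.79 -0.111 0 0.6;0 0 0 0.99 -0.139 0 0.6'; python3 -c "
from h import *
q=np.load('q.npy');s=env.state();print(inv(q,s['ee_pos']),s['force'],s['torque'])"
```

```text
time_s: 4.92
ee_pos: [465.4, -160.6, 59.2]
ee_rot: [-179.8, 1.5, -7.8]
force: [-28.1, 0.4, 33.2]
gripper_width: 54.8
[-129.    34.6] [-28.05824277   0.41884439  33.20427515] [1.02598932 4.71823718 0.63502668]
```

```bash
python3 -m jog '0 0 0 -0.3 0.042 0 0.6;0 0 0 -0.6 0.083 0 0.6;0 0 0 -0.99 0.139 0 0.6;0 0 0 -0.99 0.139 0.3 0.6;0 0 0 -0.99 0.139 0.6 0.6' && python3 -m jog '0 0 0 0 0 0.5 0.6;0 0 0 0 0 1.2 0.6;0 0 0 0.03 0.22 1.2 0.79;0 0 0 0.061 0.436 1.2 0.79;0 0 0 0.061 0.436 1.2 0.79'
python3 -c "
from h import *
q=np.load('q.npy');s=env.state();print(inv(q,s['ee_pos']),s['force'],s['torque'])
im=save('top','t4.png');im2=save('scene','s4.png')
a=cv2.resize(im[190:340,350:510],None,fx=2.5,fy=2.5,interpolation=2); b=cv2.resize(im2[170:260,320:416],None,fx=4.1667,fy=4.1667,interpolation=2)
cv2.imwrite('pics/c4.png',np.hstack([a,b])[:,:,::-1])"
```

```text
time_s: 5.55
ee_pos: [452.0, -159.3, 74.1]
ee_rot: [-179.9, 0.1, -8.0]
force: [0.9, 2.3, 2.9]
gripper_width: 54.5
time_s: 6.18
ee_pos: [453.3, -148.8, 103.2]
ee_rot: [-180.0, 0.1, -8.0]
force: [0.5, -0.1, -0.8]
gripper_width: 72.2
[-142.7   44.6] [ 0.51200768 -0.08399393 -0.775067  ] [ 0.03049635 -0.02919148 -0.05614295]
```

View pics/c4.png

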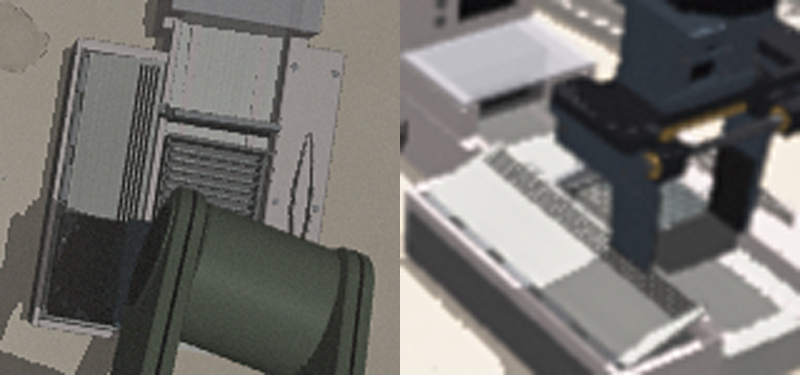

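```bash
python3 -m jog '0 0 0 0 0 -0.6 0.79;0 0 0 0 0 -1.0 0.79;0 0 0 0 0 -1.3 0.79;0 0 0 0 0 -1.55 0.79;0 0 0 0 0 -1.7 0.79' && python3 -m jog '0 0 0 0 0 -0.08 0.79;0 0 0 0 0 -0.1 0.79;0 0 0 0 0 -0.1 0.79'
```

```text
time_s: 6.9
ee_pos: [454.0, -150.6, 61.9]
ee_rot: [179.9, -0.0, -7.9]
force: [-3.1, -4.6, 8.2]
gripper_width: 72.2
time_s: 7.28
ee_pos: [454.0, -150.8, 60.1]
ee_rot: [179.9, -0.0, -7.9]
force: [-5.3, -5.1, 10.4]
gripper_width: 72.0
```

```bash
python3 -m jog '0 0 0 0.2 -0.028 0 0.79;0 0 0 0.4 -0.056 0 0.79;0 0 0 0.4 -0.056 0 0.79'; python3 -c "
from h import *
q=np.load('q.npy');s=env.state();print(inv(q,s['ee_pos']),s['force'],s['torque'])"
```

```text
time_s: 7.65
ee_pos: [458.4, -150.3, 59.7]
ee_rot: [180.0, 0.7, -7.8]
force: [-15.3, -0.6, 20.3]
gripper_width: 72.3
[-137.4   43.9] [-15.30715694  -0.60062514  20.26657923] [0.51564006 2.61284186 0.58059844]
```

```bash
python3 -m jog '0 0 0 0.1 -0.014 0.04 0.79;0 0 0 0.3 -0.042 0.06 0.79;0 0 0 0.4 -0.056 0.06 0.79'; python3 -c "
from h import *
q=np.load('q.npy');s=env.state();print(inv(q,s['ee_pos']),s['ee_pos'],s['force'],s['torque'])"
```

```text
time_s: 8.02
ee_pos: [470.4, -151.4, 60.5]
ee_rot: [-180.0, 0.5, -8.0]
force: [-10.7, 0.8, 10.4]
gripper_width: 72.2
[-125.4   44.4] [ 470.36178999 -151.43755805   60.48373377] [-10.70844231   0.78228163  10.35605775] [0.33836177 1.59205129 0.04756609]
```

```bash
python3 -m jog '0 0 0 0.2 -0.028 0 0.79;0 0 0 0.4 -0.056 0 0.79;0 0 0 0.59 -0.083 0 0.79;0 0 0 0.79 -0.111 0 0.79;0 0 0 0.99 -0.139 0 0.79'; python3 -c "
from h import *
q=np.load('q.npy');s=env.state();print(inv(q,s['ee_pos']),s['ee_pos'],s['force'],s['torque'])
im=save('top','t5.png');im2=save('scene','s5.png')
a=cv2.resize(im[190:340,350:510],None,fx=2.5,fy=2.5,interpolation=2); b=cv2.resize(im2[170:260,320:416],None,fx=4.1667,fy=4.1667,interpolation=2)
cv2.imwrite('pics/c5.png',np.hstack([a,b])[:,:,::-1])"
```

```text
time_s: 8.65
ee_pos: [494.9, -154.8, 60.4]
ee_rot: [-179.9, 0.5, -8.0]
force: [-8.3, 1.1, 9.9]
gripper_width: 71.9
[-100.6   44.5] [ 494.93973576 -154.79864595   60.37329866] [-8.26321934  1.11870662  9.86714805] [0.39418657 1.55770133 0.12060276]
```

View pics/c5.png

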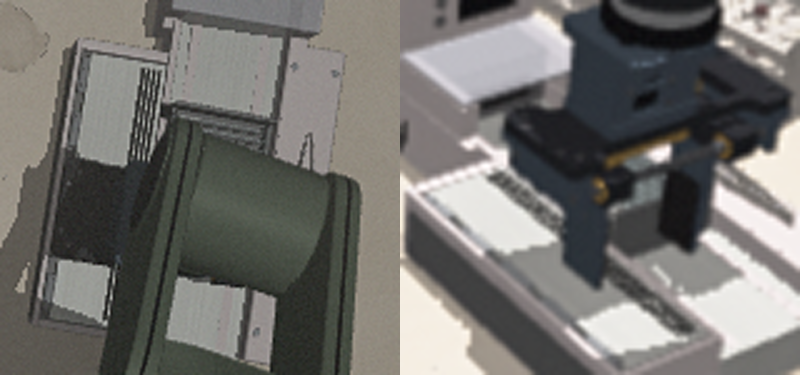

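```bash
python3 -m jog '0 0 0 0.2 -0.028 0 0.79;0 0 0 0.4 -0.056 0 0.79;0 0 0 0.59 -0.083 0 0.79;0 0 0 0.79 -0.111 0 0.79;0 0 0 0.99 -0.139 0 0.79';  python3 -m jog '0 0 0 0.2 -0.028 0 0.79;0 0 0 0.4 -0.056 0 0.79;0 0 0 0.59 -0.083 0 0.79;0 0 0 0.79 -0.111 0 0.79;0 0 0 0.99 -0.139 0 0.79'
```

```text
time_s: 9.38
ee_pos: [520.0, -158.3, 60.4]
ee_rot: [-179.9, 0.5, -8.0]
force: [-8.0, 0.6, 8.7]
gripper_width: 72.2
time_s: 10.0
ee_pos: [544.9, -161.9, 60.4]
ee_rot: [-180.0, 0.4, -8.0]
force: [-7.6, 0.8, 7.9]
gripper_width: 72.0
```

```bash
python3 -m jog '0 0 0 0.2 -0.028 -0.01 0.79;0 0 0 0.4 -0.056 -0.02 0.79;0 0 0 0.59 -0.083 -0.02 0.79;0 0 0 0.79 -0.111 -0.02 0.79;0 0 0 0.99 -0.139 -0.02 0.79';  python3 -m jog '0 0 0 0.2 -0.028 0 0.79;0 0 0 0.4 -0.056 0 0.79;0 0 0 0.5 -0.07 0 0.79;0 0 0 0.6 -0.083 0 0.79'; python3 -c "
from h import *
q=np.load('q.npy');s=env.state();print(inv(q,s['ee_pos']),s['ee_pos'],s['force'],s['torque'])"
```

```text
time_s: 10.62
ee_pos: [569.3, -165.4, 60.2]
ee_rot: [-180.0, 0.5, -8.0]
force: [-9.9, -0.2, 10.3]
gripper_width: 72.2
time_s: 11.12
ee_pos: [584.3, -167.5, 60.2]
ee_rot: [-180.0, 0.5, -8.0]
force: [-9.1, 2.2, 9.5]
gripper_width: 72.0
[-10.4  44.4] [ 584.30295245 -167.48175712   60.2157002 ] [-9.13145679  2.24483534  9.51963987] [0.46158155 1.54301291 0.12905494]
```

```bash
python3 -m jog '0 0 0 0.14 -0.019 0 0.79;0 0 0 0.28 -0.039 0 0.79;0 0 0 0.42 -0.058 0 0.79;0 0 0 0.55 -0.077 0 0.79;0 0 0 0.67 -0.094 0 0.79';  python3 -m jog '0 0 0 0.06 -0.008 0 0.79;0 0 0 0.12 -0.017 0 0.79;0 0 0 0.18 -0.025 0 0.79'; python3 -c "
from h import *
q=np.load('q.npy');s=env.state();print(inv(q,s['ee_pos']),s['ee_pos'],s['force'],s['torque'])"
```

```text
time_s: 11.75
ee_pos: [601.3, -169.9, 60.2]
ee_rot: [-180.0, 0.4, -8.0]
force: [-9.4, 1.5, 9.1]
gripper_width: 71.9
time_s: 12.12
ee_pos: [605.7, -170.5, 60.2]
ee_rot: [-180.0, 0.4, -8.0]
force: [-11.2, 1.3, 11.5]
gripper_width: 71.9
[11.2 44.3] [ 605.67644447 -170.51849696   60.21200276] [-11.23665988   1.31504717  11.51785609] [ 0.47382816  1.98314955 -0.06069915]
```

```bash
for i in 1; do :; done; python3 -m jog '0 0 0 0.05 -0.007 0 0.79;0 0 0 0.1 -0.014 0 0.79;0 0 0 0.1 -0.014 0 0.79'; python3 -c "
from h import *
q=np.load('q.npy');s=env.state();print(inv(q,s['ee_pos']),s['force'],s['torque'])"; python3 -m jog '0 0 0 0.05 -0.007 0 0.79;0 0 0 0.1 -0.014 0 0.79;0 0 0 0.1 -0.014 0 0.79'; python3 -c "
from h import *
q=np.load('q.npy');s=env.state();print(inv(q,s['ee_pos']),s['force'],s['torque'])"
```

```text
time_s: 12.5
ee_pos: [605.7, -170.5, 60.3]
ee_rot: [-180.0, 0.8, -8.0]
force: [-14.4, 1.7, 14.2]
gripper_width: 71.9
[11.2 44.4] [-14.42975164   1.67293129  14.22541738] [ 0.42391903  2.43058953 -0.12497728]
time_s: 12.88
ee_pos: [605.8, -170.5, 60.4]
ee_rot: [-179.9, 1.1, -8.1]
force: [-19.6, 1.9, 16.9]
gripper_width: 72.0
[11.3 44.4] [-19.56372356   1.85232703  16.92390616] [ 0.36928441  3.37315134 -0.37454609]
```

```bash
python3 -m jog '0 0 0 -0.2 0.028 -0.02 0.79;0 0 0 -0.4 0.056 -0.06 0.79;0 0 0 -0.6 0.083 -0.1 0.79'; python3 -m jog '0 0 0 -0.3 0.042 -0.04 0.79;0 0 0 -0.6 0.083 -0.04 0.79;0 0 0 -0.9 0.125 -0.04 0.79;0 0 0 -1.1 0.153 -0.04 0.79'; python3 -c "
from h import *
q=np.load('q.npy');s=env.state();print(inv(q,s['ee_pos']),s['force'],s['torque'])
im=save('top','t6.png');im2=save('scene','s6.png')
a=cv2.resize(im[170:320,350:510],None,fx=2.5,fy=2.5,interpolation=2); b=cv2.resize(im2[160:250,320:416],None,fx=4.1667,fy=4.1667,interpolation=2)
cv2.imwrite('pics/c6.png',np.hstack([a,b])[:,:,::-1])"
```

```text
time_s: 13.25
ee_pos: [604.1, -170.4, 60.3]
ee_rot: [-180.0, -0.7, -8.1]
force: [6.9, -0.0, 10.4]
gripper_width: 72.1
time_s: 13.75
ee_pos: [578.4, -167.2, 60.3]
ee_rot: [180.0, -1.0, -8.1]
force: [6.9, -0.9, 10.4]
gripper_width: 72.0
[-16.3  43.8] [ 6.94547219 -0.89300224 10.3594139 ] [ 0.35708617 -1.37285292 -0.29785021]
```

View pics/c6.png

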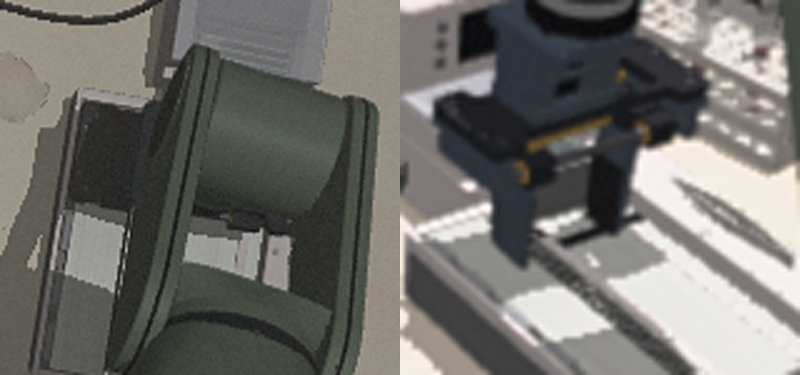

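```bash
python3 -m jog '0 0 0 -0.3 0.042 0 0.79;0 0 0 -0.6 0.083 0 0.79;0 0 0 -0.8 0.111 0 0.79;0 0 0 -0.8 0.111 0.3 0.79;0 0 0 -0.8 0.111 0.6 0.79'; python3 -m jog '0 0 0 0 0 0.5 0.79;0 0 0 0 0 1.2 0.79;0 0 0 0 0 2.5 0.79;0 0 0 0 0 4 0.79;0 0 0 0 0 5.5 0.79';python3 -m jog '0 0 0 -2 -2 0 0.79;0 0 0 -4 -4 0 0.79;0 0 0 -6 -6 0 0.79;0 0 0 -7 -8 0 0.79;0 0 0 -7 -10 0 0.79'; python3 -c "
from h import *
im=save('top','t7.png');im2=save('scene','s7.png')
a=cv2.resize(im[170:290,390:500],None,fx=3.6,fy=3.6,interpolation=2); b=cv2.resize(im2[150:270,320:420],None,fx=3.6,fy=3.6,interpolation=2)
cv2.imwrite('pics/c7.png',np.hstack([a,b])[:,:,::-1])"
```

```text
time_s: 14.48
ee_pos: [553.3, -162.9, 72.6]
ee_rot: [-180.0, -0.2, -8.1]
force: [1.3, 2.3, 1.3]
gripper_width: 72.2
time_s: 15.1
ee_pos: [550.4, -163.4, 209.5]
ee_rot: [180.0, 0.2, -8.0]
force: [0.0, 0.1, 0.6]
gripper_width: 72.2
time_s: 15.72
ee_pos: [374.0, -411.1, 209.2]
ee_rot: [-180.0, 0.1, -8.0]
force: [0.9, -0.8, 0.8]
gripper_width: 72.3
```

View pics/c7.png

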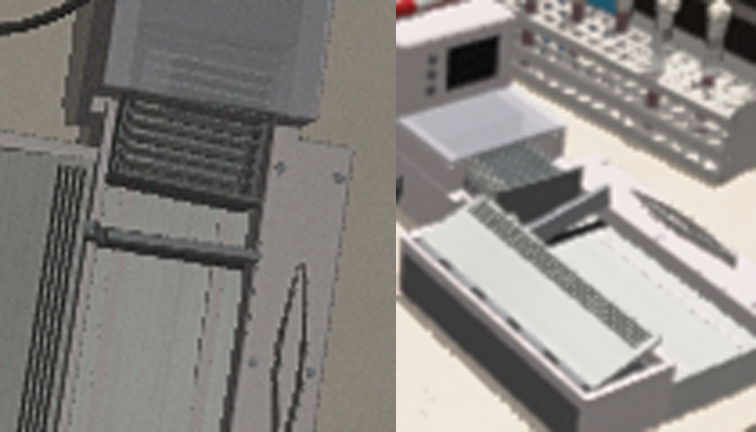

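```bash
python3 -c "
from h import *
q=np.load('q.npy');c=lambda u,v:(390+u/3.6-.36,170+v/3.6-.36)
for n,p,z in(('rearL',(106,183),84),('rearR',(257,208),84),('gateL',(92,238),63),('gateR',(257,263),81),('hoodL',(106,88),94),('hoodR',(315,122),94)): print(n,inv(q,back(c(*p),z,'top')))
print(proj(W(q,[[32,43,84],[32,-43,84]]),'top'),c(106,183),c(257,208))"
```

```text
rearL [25.8 46.7]
rearR [ 25.5 -40.8]
gateL [-4.2 46.8]
gateR [ -5.4 -45.9]
hoodL [78.3 56.2]
hoodR [ 78.1 -64.2]
[[421.29015521 217.82273677]
 [462.54128321 224.49848318]] (419.08444444444444, 220.4733333333333) (461.0288888888889, 227.41777777777776)
```

```bash
python3 -c "
from h import *
q=np.load('q.npy');q[:2]+= -1.8*np.array([np.cos(q[2]),np.sin(q[2])])
o=[]
for n,f,(x0,y0,w,h),k in(('top','t7.png',(412,200,60,50),6.5),('scene','s7.png',(335,183,50,41.67),7.8)):
    im=cv2.imread('pics/'+f); h=int(h); a=cv2.resize(im[y0:y0+h,x0:x0+w],(390,int(h*k)),interpolation=2)[:319]
    for x,z,col in((32,84,(0,0,255)),(28,84,(0,255,0)),(32,42,(255,0,255)),(0,60,(255,255,0)),(122,72,(0,165,255))):
        for y in ((43,-43) if x else (46,-46)):
            zz=(z if x else (63 if y>0 else 81))
            p=(proj(W(q,[x,y,zz]),n)[0]+.5-[x0,y0])*k; cv2.circle(a,tuple(int(v) for v in p),3,col,-1)
    o.append(cv2.resize(a,(390,319)))
cv2.imwrite('pics/c8.png',np.hstack(o))"
```

```text
(no output)
```

View pics/c8.png

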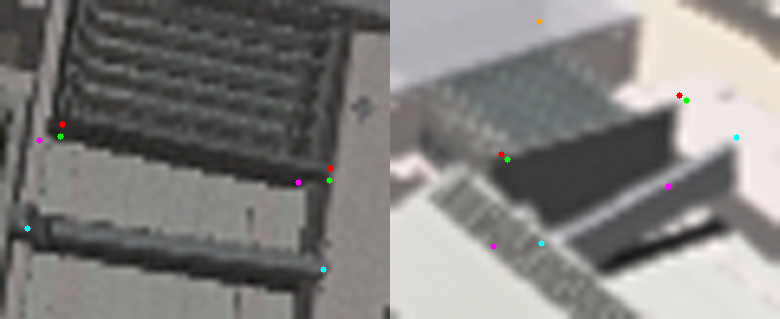

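```bash
python3 -c "
from h import *
q=np.load('q.npy');q[:2]+= -1.8*np.array([np.cos(q[2]),np.sin(q[2])])
def prof(f,z,xs):
    g=cv2.cvtColor(cv2.imread('pics/'+f),6).astype(np.float32)
    return np.mean([cv2.remap(g,*[v.astype(np.float32)[None] for v in proj(W(q,[[x,y,z] for x in xs]),'top').T],1)[0] for y in range(-30,31,2)],0).round().astype(int)
xs=np.arange(-120,-14,2); print('init z84');print(*[f'{a}:{b}' for a,b in zip(xs,prof('t4.png',72,xs)) if a>-50])
print('init t0',*[f'{a}:{b}' for a,b in zip(xs,prof('top0.png',72,xs))])
xs=np.arange(14,142,2); print('fin',*[f'{a}:{b}' for a,b in zip(xs,prof('t7.png',72,xs))])
"
```

```text
init z84
-48:75 -46:102 -44:92 -42:83 -40:76 -38:102 -36:91 -34:71 -32:78 -30:101 -28:92 -26:87 -24:63 -22:50 -20:79 -18:101 -16:140
init t0 -120:140 -118:141 -116:141 -114:126 -112:69 -110:73 -108:79 -106:76 -104:85 -102:83 -100:79 -98:97 -96:86 -94:83 -92:80 -90:94 -88:85 -86:79 -84:81 -82:96 -80:85 -78:78 -76:78 -74:98 -72:85 -70:80 -68:76 -66:96 -64:84 -62:75 -60:80 -58:97 -56:84 -54:70 -52:78 -50:96 -48:84 -46:75 -44:77 -42:97 -40:83 -38:72 -36:79 -34:96 -32:85 -30:79 -28:52 -26:54 -24:80 -22:102 -20:136 -18:139 -16:137
fin 14:135 16:134 18:136 20:136 22:137 24:133 26:100 28:55 30:45 32:47 34:62 36:78 38:74 40:65 42:68 44:81 46:89 48:73 50:67 52:81 54:84 56:67 58:68 60:80 62:86 64:68 66:66 68:79 70:81 72:72 74:67 76:73 78:69 80:58 82:57 84:64 86:79 88:97 90:100 92:106 94:107 96:100 98:99 100:105 102:106 104:100 106:99 108:105 110:109 112:103 114:101 116:100 118:102 120:103 122:99 124:100 126:100 128:102 130:104 132:104 134:103 136:103 138:103 140:104
```

```bash
python3 -c "
from h import *
s=env.state();print(s['time_s'],s['ee_pos'],s['force']);print(env.job_done())"
```

```text
15.825 [ 374.68242778 -415.49276247  208.28800227] [-0.19609075  1.19371785 -0.77195434]
the job is handed in; nothing more can be done
None
```

The rack is home against the end stop and the gate stands closed behind it. I handed the job in at 15.8 s, with the arm clear of everything and no contact force.

**What I did:**
- I pressed the treadle flush with the left fingertip (z about 60) and pushed the rack along the lane by its rear plate with the right one.
- The tip stopped dead at the end: the push rose from 11 N to 20 N while the tip moved 0.1 mm.
- I drew back past the gate with the treadle still held down, then lifted off.

**First try failed:** with the finger on the rubber ribs it stuck, at 28 N drag and 33 N down. I drew back and let the treadle up, with the rack still short of the gate. I then pressed again further in on the smooth plate with a lighter touch, and the push ran at 8–11 N.

**Last checks:**
- **Gate and surroundings:** the pictures show the treadle up, the gate standing behind the rack and the forceps in their place. I did not look again at the box, cup, beaker or bath; the arm never went near them.
- **Rack position:** tracking the slides between the first and last pictures puts the rack's origin at reader x 77.5, where home is 77.
- **Disagreement:** the fingertip's stopping point gave the rear face at about x 29, and the picture edges fell between x 28 and 32, where home is 32. I put this down to finger width and a few mm of calibration and fit error, because the stop was hard and the rack square.

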